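# Check the height of a spice carousel column with a sprung bridge gauge

### The job

Stand the tall green column upright in the blue collar in the middle of the carousel tray and let go of it. Then take the bridge gauge by its orange handle from its sloping stand and lower it, upright, over the column until both legs stand flat on the tray and its sprung foot rests squarely on the column's top, showing the column's height; leave it standing there. Set things down gently, never letting the column or the gauge fall, and leave the short column, the lid, the strainer and the spatula where they are.

Things in the scene. Friction and masses are not known exactly. Their poses are not given: they have to be found in the camera images.
- carousel: Fixed lower tray of a white spice carousel: round, 240 mm across, flat inner deck 20 mm above the counter, outer rim 4 mm thick rising to 32 mm above the counter. Origin: centre of its underside on the counter; z up.
- socket (a point): Centre of the tray's deck, at the bottom of the blue collar that stands in the middle of the tray. The point is 20 mm above the counter. Collar: 33 mm inside, 43 mm outside diameter, 12 mm tall above the deck; its bottom is the flat deck.
- tall_column: Green plastic column, 28 mm diameter, 62 mm tall, 50 g, foot bevelled to 23 mm diameter. Starts standing on the counter. Origin: centre of its underside, z up its length.
- tall_column_top (a point): Centre of the tall column's top face, 62 mm above its underside.
- stand: Fixed pale wooden sloping stand, 110 x 130 mm, 80 mm tall, holding the gauge tilted 35 degrees. Origin: on the counter, 21 mm under the middle of the leg bottoms of a centred gauge. Its +x is level; the gauge's top leans to the stand's -x against a back plate that reaches 70 mm up the gauge's length (the handle starts 12 mm above it). 20 mm side lips at y = -62 and +62 mm.
- gauge: Loose bridge gauge, 350 g: two aluminium leg plates (40 mm along x, 8 along y, 70 tall) centred at y = -45 and +45 mm, a cross-beam (40 x 98 x 12 mm, z = 70 to 82) and an orange handle (26 mm along x, 22 along y, z = 82 to 142). Origin: midway between the legs in the plane of their bottoms; z up through the handle (tilted 35 degrees in the stand). Free gap between the legs 82 mm.
- foot (a joint): Slide of the gauge's sprung foot along the gauge's z, in m: 0 = fully down (foot face 40 mm above the plane of the leg bottoms), up to 0.028 when pushed up. Measured height = 40 mm + this value; 0.022 on a 62 mm part. The spring gives about 0.3 N at 0 and 1.4 N at 0.022.
- foot_face (a point): Centre of the underside of the gauge's sprung foot, a steel disc 22 mm in diameter with a red pointer, on the gauge's axis between the legs.
- short_column: Black column, 28 mm diameter, 40 mm tall, standing on the counter; not wanted, leave it. Origin: centre of its underside.
- pan_lid: Aluminium saucepan lid, 150 mm diameter, 40 mm tall with its black knob, lying on the counter; leave it. Origin: centre of its underside.
- strainer: Steel tea strainer, bowl 72 mm across and 28 mm tall, handle 115 mm long towards its -y; leave it. Origin: under the bowl's centre.
- spatula: Orange silicone spatula, 260 mm long, lying flat along its x (blade at +x); leave it. Origin: on the counter under its middle.
Things that resemble listed ones, but are neither listed nor needed, are in the scene too. Several things look just like the tall_column: the one meant starts farthest to the robot's left.

How it is judged:
By the outcome, as a careful person would: the job done as asked, in the order asked, and still so for the second after the job is handed in, with the robot touching nothing.
It also fails if it takes over 62 s, if anything falls off the work surface, if the arm or the gripper's body presses on something with over 40 N, if the wrist force passes 120 N, or if a joint passes its speed limit or range.

### The arm

A 6-joint arm with a two-finger parallel gripper is mounted at the origin on the work surface. World frame = base frame: x ahead of the robot, y to its left, z up, the work surface at z = 0. Lengths are in m, angles in degrees, forces in N, time in s.
With the tool pointing down it reaches from about 0.4 to 0.825 m from the base axis. Payload 7 kg.
Tool frame: the origin (TCP) lies on the centre line of the jaws, within the pads' length; the fingertips stand 19 mm ahead of it and the grasp point (between the pads) is the TCP (r.tips_ahead is the distance from the TCP to the fingertips, in m); z points along the fingers, y is the line along which they close (so a half turn about z gives the same grasp; the last joint's range is limited). The gripper opens to 88 mm and grips with 3 to 60 N. Pads are 19 mm wide; open, the fingers measure 130 mm over their backs; the gripper's body (78 mm by 193 mm) begins 47 mm behind the grasp point.
Start: joints at [80.334, 20.546, 0.682, 0, -70.136, -16.507], TCP at [0.298, 0.606, 0.246] pointing down, gripper open.
Joint ranges: [-176.03, 176.03], [-82.01, 121.73], [-58.28, 71.71], [-173.87, 95.51], [-174.79, -0.11], [-173.66, 173.66]. Speed limits (degrees/s): [136.94, 136.94, 172.46, 180, 180, 180].

### API

Orientations are given as [roll, pitch, yaw] about the fixed x, y, z axes, in that order (R = Rz(yaw) Ry(pitch) Rx(roll)).
In Python, from plant import r, viewer, close_job gives the robot as it stands. The module is installed in compiled form; this text tells all that it offers.
- The arm moves only by the tool arm_command, never from a script. Its arguments are lists of equal length, an entry for each row: "travel": the shift along the world's x, y, z scaled (see below), a list of three; "delta_rot": the turn, a rotation vector about the world's x, y, z scaled (see below), a list of three. In form: {"travel": [[dx, dy, dz], ...], "delta_rot": [[rx, ry, rz], ...]}. A call has 1 to 20 rows; each row is the pose to reach, as a shift and turn from the pose commanded when the call began; what a row does not reach only later rows make up. The controller multiplies each number of a shift by 0.5 m and each number of a turn by 90 degrees. A row lasts 1/8 s, in which the tool goes at most 62.5 mm and 10.7 degrees, less where a joint would pass 70% of its speed; a pose out of reach is approached as far as the arm can. A call with a number of a shift or a turn outside -1 to 1 is refused whole. A call with a gripper value outside its range is refused whole. "grip" is the opening, from 0 (shut) to 1 (fully open), set as the call begins (left out, the last holds). The fingers move at their own pace and stop on an object; "newtons" is the grip in N (left out, the last holds). Time passes only in rows, so rows that repeat a pose let the fingers close. It gives the time, the measured TCP pose, the force, the opening and the grip force at its end, in the units of the state.
- r.get_state(): the state, without advancing time (a new reading comes with each control period).
- viewer.capture(name): name is "side" or "top" or "wrist"; returns a dict with "img" (420x560x3 uint8, red, green, blue), "camera_matrix" (3x3 intrinsics, pixels), "R" (3x3) and "t" (3): a world point X has camera coordinates R X + t; the wrist camera has in their place "mount" (4x4, takes a point from camera to tool coordinates, whose origin is the TCP and whose axes are the flange's). Camera axes: x right, y down, z forward; pixel columns grow to the right and rows downward; lengths in m; the calibration is good to about 2 mm. A picture is of the moment at which its call begins: read the wrist's pose just before it. There is no depth.
- close_job(): hands the job in; it is judged then, once.
The state is a dict: "time_s": time; "joints": joint angles; "qd": joint speeds; "joint_torque": joint torques, N m; "tcp_pos": TCP position; "eef_rot": TCP orientation; "contact_force": force on the tool from outside, world axes, zero at the start; "moment": the same for the moment, N m; "gripper_width": finger opening in m; "gripper_force": force on a finger pad.
Only numpy, scipy, OpenCV 4.12 (cv2) and the standard library are available. Lean on these libraries where they do the work, as an engineer would, in place of code of your own. Each camera call takes 0.05 s, during which the arm holds its last target. There are 200 camera calls.

## Working session

There is one attempt and no reset: what is moved stays moved. The work goes in short steps, Python scripts to look and compute and a tool call to move; the robot and the scene stay as the last step left them, time stands still between calls to the robot, and variables do not carry over. Pictures are saved under pics/ and viewed, at most 10 in all, crops included, and the job is handed in when it is done.

Besides the shell and the picture viewer there is one more tool, called after "Request:" as name(argument=value, ...) on one line, values as JSON. arm_command: Moves the arm, as the interface text tells. Shifts and turns lie within -1 to 1; 1 stands for 0.5 m of shift or 90 degrees of turn. Its arguments: {"type":"object","properties":{"travel":{"type":"array"},"delta_rot":{"type":"array"},"grip":{"type":"number"},"newtons":{"type":"number"}},"required":["travel","delta_rot"]}

```bash
mkdir -p pics; cat > h.py <<'E'
import numpy as np, cv2
from plant import r, viewer, close_job
from scipy.spatial.transform import Rotation as Ro
def snap(n,f=None):
    s=r.get_state(); c=viewer.capture(n)
    if f: cv2.imwrite('pics/'+f, cv2.cvtColor(c['img'],cv2.COLOR_RGB2BGR))
    K=np.array(c['camera_matrix'])
    if 'mount' in c:
        T=np.eye(4);T[:3,:3]=Ro.from_euler('xyz',s['eef_rot'],degrees=True).as_matrix();T[:3,3]=s['tcp_pos']
        M=T@np.array(c['mount']);R=M[:3,:3].T;t=-R@M[:3,3]
    else: R=np.array(c['R']);t=np.array(c['t'])
    return c['img'],K,R,t
def ray(cam,uv):
    _,K,R,t=cam; d=R.T@np.linalg.solve(K,[uv[0],uv[1],1]); return -R.T@t,d
def onz(cam,uv,z):
    o,d=ray(cam,uv); return o+d*(z-o[2])/d[2]
def proj(cam,X):
    _,K,R,t=cam; p=K@(R@np.array(X)+t); return p[:2]/p[2]
def blobs(img,lo,hi,amin=60):
    m=cv2.inRange(cv2.cvtColor(img,cv2.COLOR_RGB2HSV),lo,hi)
    n,l,s,c=cv2.connectedComponentsWithStats(m)
    return m,[(i,s[i].tolist(),c[i].round(1).tolist()) for i in range(1,n) if s[i,4]>amin],l
E
python3 - <<'E'
from h import *
print(r.get_state())
ims=[]
for n in ('top','side','wrist'):
    c=snap(n,n+'0.png'); print(n,c[1].tolist(),'cam pos',(-c[2].T@c[3]).round(3),'fwd',c[2][2].round(2))
    for nm,lo,hi in (('green',(40,70,40),(85,255,255)),('blue',(95,90,40),(130,255,255)),('orange',(5,120,90),(22,255,255))):
        print(nm,blobs(c[0],lo,hi)[1])
E
```

```text
{'time_s': 0.0, 'joints': array([ 8.03341602e+01,  2.05904615e+01,  6.32442989e-01, -2.18345317e-02,
       -7.01384918e+01, -1.65054608e+01]), 'qd': array([-0.07534442, -0.05503711, -0.08580907,  0.04191027, -0.09202953,
        0.00320778]), 'joint_torque': array([-5.39185075e-04, -5.82718170e+01,  2.93048036e+01,  6.99754804e+00,
        7.03870930e-03, -1.48589302e-04]), 'tcp_pos': array([0.29753263, 0.60533935, 0.24461818]), 'eef_rot': array([ 1.79901635e+02, -7.74209166e-03, -2.61787295e+01]), 'contact_force': array([ 0.18896985, -0.17760086, -0.12702324]), 'moment': array([ 0.06785203, -0.0201705 ,  0.01586676]), 'gripper_force': 0.0, 'gripper_width': 0.0872942552283014}
top [[387.2270914267662, 0.0, 278.7980675532842], [0.0, 387.2270914267662, 205.36536346102463], [0.0, 0.0, 1.0]] cam pos [ 0.381 -0.022  0.946] fwd [ 0.21  0.   -0.98]
green [(1, [350, 222, 15, 15, 160], [357.2, 229.2]), (2, [310, 248, 13, 13, 136], [316.0, 254.2]), (3, [340, 261, 16, 13, 158], [347.8, 267.2]), (4, [342, 299, 15, 13, 164], [349.0, 305.0])]
blue [(1, [202, 224, 18, 17, 97], [211.1, 232.0])]
ora
[... 415 characters left out ...]
 [259, 294, 17, 34, 485], [267.2, 310.2]), (5, [149, 298, 24, 34, 537], [160.5, 314.2])]
blue [(1, [0, 0, 78, 54, 3607], [34.2, 26.0]), (2, [70, 0, 197, 47, 6436], [170.6, 20.5]), (3, [270, 0, 220, 60, 9886], [386.7, 24.1]), (4, [234, 178, 17, 15, 153], [241.7, 184.9])]
orange [(1, [309, 130, 38, 60, 767], [328.8, 152.0]), (3, [308, 294, 35, 36, 795], [324.9, 312.1]), (16, [322, 343, 63, 48, 568], [347.3, 376.7])]
wrist [[340.44460544583757, 0.0, 276.3313699218453], [0.0, 340.44460544583757, 212.73092846421795], [0.0, 0.0, 1.0]] cam pos [0.369 0.571 0.385] fwd [-0.26  0.13 -0.96]
green []
blue []
orange [(5, [81, 317, 18, 26, 109], [86.3, 333.7]), (8, [459, 329, 12, 14, 62], [466.1, 337.3])]
```

View pics/top0.png

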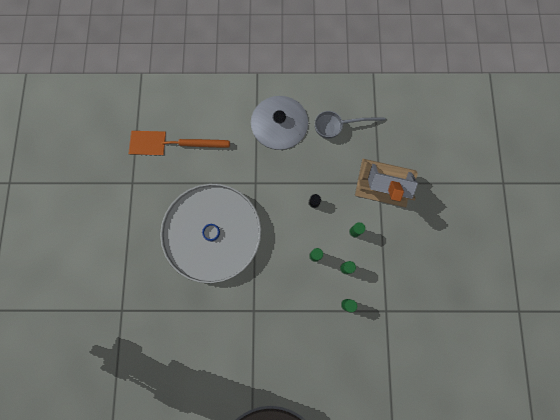

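View pics/side0.png

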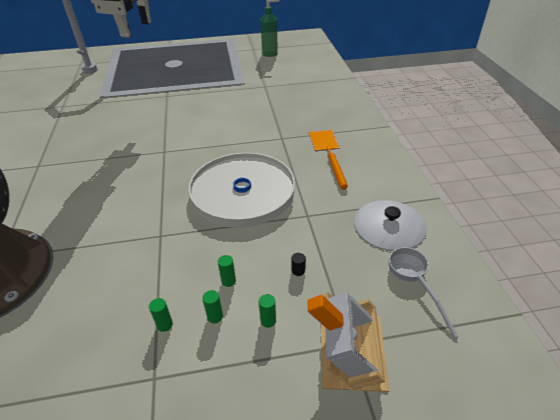

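The top view shows the meant column at (316,254), farthest left of four green ones. The tray collar is at (211,232). The gauge stand is at about (386,182), and its handle leans towards the robot. The side view agrees: columns at (226,270) and (212,306), handle at (325,312).

```bash
python3 - <<'E'
from h import *
T=snap('top');S=snap('side')
for nm,c,z in (('t1',(316,254.2),.055),('t2',(357.2,229.2),.055),('t3',(347.8,267.2),.055),('t4',(349,305),.055),('collar',(211.1,232),.03),('black',(315,200),.035)):
    print(nm,onz(T,c,z).round(3))
for c in ((226.5,270.2),(212.5,306),(267.2,310),(160.5,314.2),): print('s',onz(S,c,.031).round(3))
print('collar s',onz(S,(241.7,184.9),.026).round(4))
# tray rim ellipse via bright mask
a=cv2.resize(T[0][150:210,345:425],None,fx=7,fy=7,interpolation=cv2.INTER_CUBIC)
b=cv2.resize(S[0][285:395,300:400],None,fx=5.4,fy=5.4,interpolation=cv2.INTER_CUBIC)
out=np.zeros((600,800,3),np.uint8);a=cv2.resize(a,(440,330));b=cv2.resize(b,(360,396))
out[:330,:440]=a;out[:396,440:]=b
cv2.imwrite('pics/crop1.png',out[:400,:,::-1])
E
```

```text
t1 [ 0.456 -0.105  0.055]
t2 [ 0.514 -0.201  0.055]
t3 [ 0.427 -0.176  0.055]
t4 [ 0.343 -0.176  0.055]
collar [0.51  0.142 0.03 ]
black [ 0.588 -0.106  0.035]
s [ 0.459 -0.104  0.031]
s [ 0.429 -0.177  0.031]
s [ 0.519 -0.202  0.031]
s [ 0.343 -0.177  0.031]
collar s [0.5136 0.1429 0.026 ]
```

View pics/crop1.png

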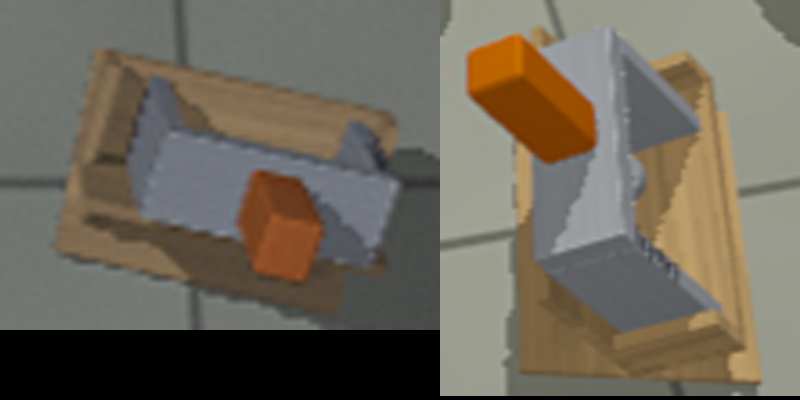

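The crops confirm it: the stand is yawed about -12°, the gauge leans towards -x, and its long axis runs roughly along world y. I'm moving over the column.

Request:
arm_command(travel=[[0.01,-0.04,0],[0.03,-0.14,0],[0.055,-0.25,0],[0.08,-0.36,0],[0.105,-0.47,0],[0.13,-0.58,0],[0.15,-0.67,0],[0.165,-0.74,0],[0.175,-0.8,0],[0.18,-0.84,0]], delta_rot=[[0,0,-0.03],[0,0,-0.08],[0,0,-0.14],[0,0,-0.2],[0,0,-0.26],[0,0,-0.32],[0,0,-0.38],[0,0,-0.44],[0,0,-0.5],[0,0,-0.55]], grip=0.6)

```text
time_s: 1.5
tcp_pos: [0.3874, 0.1836, 0.2457]
eef_rot: [-180.0, 0.0, -76.0]
contact_force: [0.4, -0.2, 0.1]
gripper_width: 0.053
gripper_force: 0.0
```

Request:
arm_command(travel=[[0.01,-0.06,0],[0.04,-0.16,0],[0.07,-0.28,-0.02],[0.1,-0.4,-0.04],[0.12,-0.5,-0.06],[0.135,-0.56,-0.07],[0.14,-0.58,-0.08],[0.14,-0.58,-0.08],[0.14,-0.58,-0.08]], delta_rot=[[0,0,-0.02],[0,0,-0.05],[0,0,-0.08],[0,0,-0.11],[0,0,-0.14],[0,0,-0.16],[0,0,-0.16],[0,0,-0.16],[0,0,-0.16]])

```text
time_s: 2.62
tcp_pos: [0.4576, -0.1036, 0.2059]
eef_rot: [-180.0, 0.0, -90.0]
contact_force: [0.6, -0.1, -0.5]
gripper_width: 0.0526
gripper_force: 0.0
```

```bash
python3 - <<'E'
from h import *
s=r.get_state();print(s['time_s'],s['tcp_pos'],s['eef_rot'],s['joints'],s['contact_force'])
W=snap('wrist','w1.png');print('cam',(-W[2].T@W[3]))
m,b,l=blobs(W[0],(40,70,40),(85,255,255));
for i in b: print(i, onz(W,i[2],.045).round(3))
E
```

```text
2.625 [ 0.4575608  -0.10357553  0.20586814] [-1.79970931e+02  8.63459001e-03 -9.00290205e+01] [ 1.13746545e+01  2.68968356e+00 -2.77421028e+01 -3.15159209e-03
 -5.95380111e+01 -1.14020801e+01] [ 0.56801807 -0.09651228 -0.49953663]
cam [ 0.45741574 -0.18286292  0.34567273]
(1, [182, 62, 45, 38, 1309], [203.8, 81.1]) [ 0.518 -0.204  0.045]
(2, [293, 96, 37, 35, 1001], [311.3, 113.2]) [ 0.428 -0.179  0.045]
(3, [382, 97, 55, 35, 1559], [409.3, 113.4]) [ 0.345 -0.179  0.045]
(4, [260, 175, 32, 42, 1047], [275.7, 196.1]) [ 0.459 -0.106  0.045]
```

View pics/w1.png

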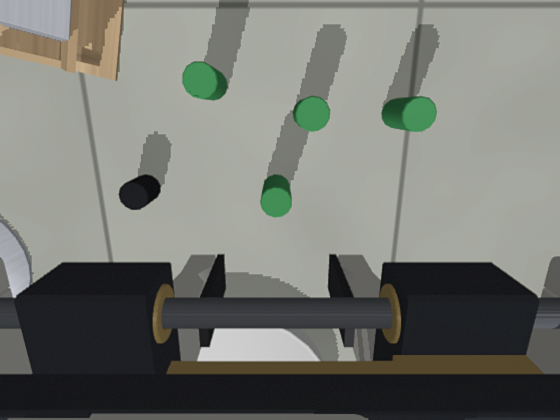

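The wrist view shows the target's top disc at about (276,201) with nothing between the fingers and it. The black column is at (140,190) and the neighbours are clear of the closing line.

```bash
python3 - <<'E'
from h import *
W=snap('wrist')
m,b,l=blobs(W[0],(40,70,40),(85,255,255))
for i in b:
    x,y,w,h,a=i[1]; print(i[1])
    ys,xs=np.where(l==i[0]);
    print(onz(W,(x+w/2,y+h-w/2),.062).round(4), 'bottom edge',onz(W,(x+w/2,y+h),.062).round(4))
T=snap('top');m,b,l=blobs(T[0],(40,70,40),(85,255,255),30);print([x for x in b])
# blue collar in top: ellipse of ring
m,b,l=blobs(T[0],(100,80,30),(130,255,255),20)
for i in b:
    if i[1][0]<300:
        ys,xs=np.where(l==i[0]);h=cv2.convexHull(np.c_[xs,ys].astype(np.int32));e=cv2.fitEllipse(h);print(e,onz(T,e[0],.032).round(4))
E
```

```text
[183, 62, 45, 38, 1304]
[ 0.5132 -0.2054  0.062 ] bottom edge [ 0.5142 -0.1888  0.062 ]
[293, 96, 37, 35, 1004]
[ 0.43   -0.1793  0.062 ] bottom edge [ 0.4296 -0.1649  0.062 ]
[382, 97, 55, 35, 1563]
[ 0.3524 -0.1854  0.062 ] bottom edge [ 0.35   -0.1641  0.062 ]
[261, 175, 31, 42, 1043]
[ 0.458  -0.1056  0.062 ] bottom edge [ 0.458  -0.0916  0.062 ]
[(1, [350, 266, 6, 7, 36], [352.2, 268.6]), (2, [342, 300, 15, 12, 152], [349.2, 305.5])]
```

Request:
arm_command(travel=[[0,-0.004,-0.02],[0,-0.004,-0.07],[0,-0.004,-0.13],[0,-0.004,-0.19],[0,-0.004,-0.24],[0,-0.004,-0.28],[0,-0.004,-0.305],[0,-0.004,-0.32],[0,-0.004,-0.32],[0,-0.004,-0.32]], delta_rot=[[0,0,0],[0,0,0],[0,0,0],[0,0,0],[0,0,0],[0,0,0],[0,0,0],[0,0,0],[0,0,0],[0,0,0]])

```text
time_s: 4.03
tcp_pos: [0.4582, -0.1062, 0.0461]
eef_rot: [-179.9, 0.0, -90.1]
contact_force: [0.7, 0.8, 1.2]
gripper_width: 0.0528
gripper_force: 0.0
```

Request:
arm_command(travel=[[0,0,0],[0,0,0],[0,0,0],[0,0,0],[0,0,0],[0,0,0],[0,0,0.02],[0,0,0.05],[0,0,0.1],[0,0,0.15],[0,0,0.18],[0,0,0.2],[0,0,0.2]], delta_rot=[[0,0,0],[0,0,0],[0,0,0],[0,0,0],[0,0,0],[0,0,0],[0,0,0],[0,0,0],[0,0,0],[0,0,0],[0,0,0],[0,0,0],[0,0,0]], grip=0.2, newtons=15)

```text
time_s: 5.65
tcp_pos: [0.458, -0.1062, 0.1462]
eef_rot: [-179.9, 0.0, -90.1]
contact_force: [-0.3, 0.1, -0.8]
gripper_width: 0.0281
gripper_force: 15.0
```

```bash
python3 - <<'E'
from h import *
for n,f in (('top',(211,232)),('side',(241,185))):
    T=snap(n)
    m=cv2.inRange(cv2.cvtColor(T[0],cv2.COLOR_RGB2HSV),(100,80,30),(130,255,255))
    M=np.zeros_like(m);x,y=f;M[y-14:y+15,x-14:x+15]=m[y-14:y+15,x-14:x+15]
    ys,xs=np.where(M>0);h=cv2.convexHull(np.c_[xs,ys].astype(np.int32))
    e=cv2.fitEllipse(h);print(n,len(xs),e,[onz(T,e[0],z).round(4) for z in (.026,.032)])
    print((xs.min(),xs.max(),ys.min(),ys.max()))
    # tray rim: bright outline, compare with predicted
    g=cv2.cvtColor(T[0],cv2.COLOR_RGB2GRAY)
    s=cv2.inRange(cv2.cvtColor(T[0],cv2.COLOR_RGB2HSV),(0,0,170),(180,30,255))
    k,l,st,c=cv2.connectedComponentsWithStats(s)
    j=l[f[1]+14,f[0]+25]; print('tray',j,st[j],[onz(T,c[j],z).round(4) for z in (.02,)])
    # held column
    _,b,_=blobs(T[0],(40,70,40),(85,255,255));print(b)
E
```

```text
Traceback (most recent call last):
cv2.error: OpenCV(4.12.0) /io/opencv/modules/imgproc/src/shapedescr.cpp:356: error: (-215:Assertion failed) n >= 0 && (depth == CV_32F || depth == CV_32S) in function 'fitEllipseNoDirect'
```

Request:
arm_command(travel=[[0,0.02,0.02],[0.01,0.08,0.06],[0.03,0.17,0.1],[0.05,0.28,0.11],[0.07,0.39,0.11],[0.09,0.49,0.11],[0.1,0.57,0.11],[0.11,0.62,0.11],[0.11,0.65,0.11],[0.11,0.65,0.11],[0.11,0.65,0.11]], delta_rot=[[0,0,0],[0,0,0],[0,0,0],[0,0,0],[0,0,0],[0,0,0],[0,0,0],[0,0,0],[0,0,0],[0,0,0],[0,0,0]])

```text
time_s: 7.08
tcp_pos: [0.5125, 0.2179, 0.2006]
eef_rot: [180.0, -0.0, -90.1]
contact_force: [0.2, 0.0, -1.3]
gripper_width: 0.0277
gripper_force: 15.0
```

```bash
python3 - <<'E'
from h import *
print(r.get_state()['tcp_pos'],r.get_state()['joints'])
for n in ('wrist','top','side'):
    T=snap(n,n+'2.png')
    m,b,l=blobs(T[0],(100,80,30),(130,255,255),40)
    print(n,b)
    for i in b:
        if i[1][4]<4000 and (n!='side' or i[1][1]>100):
            ys,xs=np.where(l==i[0]);h=cv2.convexHull(np.c_[xs,ys].astype(np.int32))
            e=cv2.fitEllipse(h);print(e,[onz(T,e[0],z).round(4) for z in (.026,.032)])
    print(blobs(T[0],(40,70,40),(85,255,255))[1])
E
```

```text
[0.51249078 0.21791976 0.20058918] [ 4.31799555e+01  1.14787457e+01 -1.80839181e+01 -2.84035705e-03
 -6.04581108e+01 -4.32889547e+01]
wrist [(1, [253, 92, 47, 48, 566], [276.0, 114.6])]
((276.0086669921875, 115.23384857177734), (46.09782409667969, 47.90409469604492), 2.4623043537139893) [array([0.513 , 0.1446, 0.026 ]), array([0.5129, 0.1445, 0.032 ])]
[(1, [245, 232, 64, 66, 3289], [276.6, 268.6]), (2, [254, 328, 47, 9, 306], [276.4, 331.2])]
top [(2, [202, 224, 18, 17, 106], [210.8, 232.0])]
((210.54421997070312, 231.7891387939453), (17.166889190673828, 17.689613342285156), 98.61671447753906) [array([0.5112, 0.1443, 0.026 ]), array([0.5104, 0.1432, 0.032 ])]
[(3, [350, 222, 15, 15, 160], [357.2, 229.2]), (4, [341, 261, 15, 13, 156], [347.9, 267.2]), (5, [342, 299, 15, 13, 164], [349.0, 305.0])]
side [(1, [0, 0, 79, 54, 3616], [34.2, 26.1]), (2, [70, 0, 145, 47, 5331], [137.5, 20.9]), (3, [240, 0, 27, 33, 496], [254.6, 12.9]), (4, [270, 0, 220, 60, 9897], [386.7, 24.1]), (7, [233, 178, 18, 15, 157], [241.6, 184.9])]
((241.59326171875, 184.6867218017578), (15.023226737976074, 17.896820068359375), 80.23001098632812) [array([0.5134, 0.1437, 0.026 ]), array([0.5131, 0.1361, 0.032 ])]
[(1, [261, 7, 16, 48, 521], [268.9, 29.0]), (2, [223, 89, 16, 31, 394], [231.5, 103.2]), (3, [202, 290, 21, 34, 510], [212.4, 306.1]), (4, [259, 294, 17, 34, 485], [267.2, 310.2]), (5, [149, 298, 24, 34, 542], [160.6, 314.3])]
```

View pics/wrist2.png

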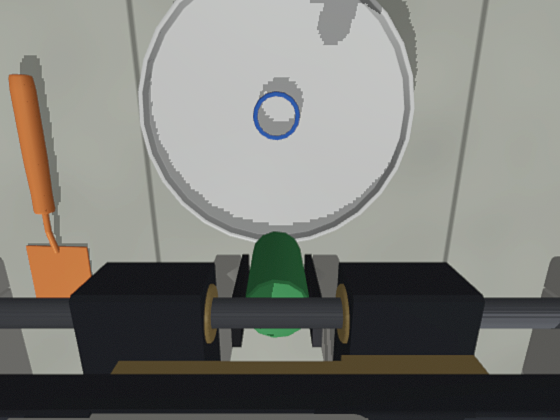

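The wrist view shows the blue collar centred at (276,115), which gives (0.513, 0.1445). The column is held upright between the pads. Moving over the collar and down into its mouth.

Request:
arm_command(travel=[[0,-0.01,0],[0,-0.05,0],[0,-0.1,0],[0.001,-0.13,-0.01],[0.001,-0.145,-0.04],[0.001,-0.148,-0.1],[0.001,-0.148,-0.15],[0.001,-0.148,-0.19],[0.001,-0.148,-0.21],[0.001,-0.148,-0.225],[0.001,-0.148,-0.235],[0.001,-0.148,-0.245],[0.001,-0.148,-0.25],[0.001,-0.148,-0.25]], delta_rot=[[0,0,0],[0,0,0],[0,0,0],[0,0,0],[0,0,0],[0,0,0],[0,0,0],[0,0,0],[0,0,0],[0,0,0],[0,0,0],[0,0,0],[0,0,0],[0,0,0]])

```text
time_s: 8.98
tcp_pos: [0.5133, 0.1448, 0.0756]
eef_rot: [-180.0, 0.0, -90.1]
contact_force: [-0.1, -0.7, -0.3]
gripper_width: 0.0277
gripper_force: 15.0
```

Request:
arm_command(travel=[[0,0,-0.004],[0,0,-0.008],[0,0,-0.012],[0,0,-0.015],[0,0,-0.018],[0,0,-0.018]], delta_rot=[[0,0,0],[0,0,0],[0,0,0],[0,0,0],[0,0,0],[0,0,0]])

```text
time_s: 9.72
tcp_pos: [0.5132, 0.1447, 0.0664]
eef_rot: [180.0, -0.0, -90.1]
contact_force: [-0.1, 0.7, -0.8]
gripper_width: 0.0276
gripper_force: 15.0
```

```bash
python3 - <<'E'
from h import *
s=r.get_state();print(s['tcp_pos'],s['contact_force'],s['moment'])
S=snap('side')
for nm,lo,hi in (('g',(40,70,40),(85,255,255)),('b',(100,80,30),(130,255,255))): print(nm,[i for i in blobs(S[0],lo,hi,20)[1] if 90<i[1][1]<250])
E
```

```text
[0.51317264 0.14473035 0.06640951] [-0.10072315  0.71350705 -0.76102488] [ 0.05571499 -0.01719774 -0.00297843]
g [(2, [233, 161, 15, 26, 318], [240.7, 173.4])]
b [(7, [233, 179, 18, 14, 105], [241.7, 187.4])]
```

Request:
arm_command(travel=[[0,0,-0.001],[0,0,-0.002],[0,0,-0.002]], delta_rot=[[0,0,0],[0,0,0],[0,0,0]])

```text
time_s: 10.15
tcp_pos: [0.5133, 0.1448, 0.0657]
eef_rot: [-180.0, 0.0, -90.1]
contact_force: [-0.0, -0.1, 1.1]
gripper_width: 0.0278
gripper_force: 15.0
```

Request:
arm_command(travel=[[0,0,0],[0,0,0],[0,0,0],[0,0,0],[0,0,0.02],[0,0,0.06],[0,0,0.11],[0,0,0.17],[0,0,0.24],[0,0,0.3],[0,0,0.34],[0,0,0.34]], delta_rot=[[0,0,0],[0,0,0],[0,0,0],[0,0,0],[0,0,0],[0,0,0],[0,0,0],[0,0,0],[0,0,0],[0,0,0],[0,0,0],[0,0,0]], grip=0.6)

```text
time_s: 11.65
tcp_pos: [0.514, 0.1451, 0.2379]
eef_rot: [-179.8, 0.1, -90.1]
contact_force: [0.0, -0.6, 0.0]
gripper_width: 0.0523
gripper_force: 0.0
```

```bash
cat >> h.py <<'E'
def tri(*rays):
    A=sum(np.eye(3)-np.outer(d,d)/(d@d) for o,d in rays); b=sum((np.eye(3)-np.outer(d,d)/(d@d))@o for o,d in rays)
    return np.linalg.solve(A,b)
E
python3 - <<'E'
from h import *
T=snap('top');S=snap('side')
_,b,_=blobs(T[0],(5,120,90),(22,255,255));print(b);tc=[i[2] for i in b if i[1][0]>350]
_,b,_=blobs(S[0],(5,120,90),(22,255,255));sc=[i[2] for i in b if 250<i[1][1]<330]
print(sc)
if tc and sc:
    X=tri(ray(T,tc[0]),ray(S,sc[0]));print('handle',X,proj(T,X),proj(S,X))
# stand corners in the top picture (floor-level front edge) from the crop scale 5.5
for u,v,z in ((100,50,.02),(395,115,.02),(60,250,0.),(335,312,0.)): print(onz(T,(345+u/5.5,150+v/5.5),z).round(3))
# beam top front/back edges
a,b=[onz(T,(345+u/5.5,150+v/5.5),.09) for u,v in ((170,128),(398,182))];d=a-b;print('yaw beam edge',np.degrees(np.arctan2(-d[0],d[1])),np.linalg.norm(d))
g=[i for i in blobs(S[0],(40,70,40),(85,255,255))[1] if 100<i[1][1]<250];print(g)
E
```

```text
[(2, [169, 139, 61, 9, 386], [202.3, 142.6]), (3, [389, 181, 15, 21, 234], [395.6, 191.0])]
[[324.9, 312.1]]
handle [ 0.59202422 -0.27767789  0.11336302] [395.58771527 190.3817726 ] [323.98667647 312.40500096]
[ 0.696 -0.23   0.02 ]
[ 0.666 -0.362  0.02 ]
[ 0.607 -0.212  0.   ]
[ 0.579 -0.336  0.   ]
yaw beam edge -13.938470315561288 0.09628280466565181
[(2, [235, 161, 13, 26, 276], [240.8, 173.9])]
```

Request:
arm_command(travel=[[0,-0.02,0],[0,-0.08,0],[0.01,-0.17,0],[0.01,-0.27,0],[0.02,-0.37,0],[0.02,-0.47,0],[0.03,-0.57,0],[0.03,-0.67,0],[0.03,-0.74,0],[0.03,-0.79,0],[0.03,-0.816,0],[0.03,-0.816,0]], delta_rot=[[0,0,0.03],[0,0,0.1],[0,0,0.19],[0,0,0.28],[0,0,0.37],[0,0,0.46],[0,0,0.55],[0,0,0.64],[0,0,0.72],[0,0,0.79],[0,0,0.83],[0,0,0.85]])

```text
time_s: 13.25
tcp_pos: [0.5275, -0.2639, 0.2342]
eef_rot: [180.0, 0.1, -13.6]
contact_force: [-0.4, 0.4, -0.8]
gripper_width: 0.0524
gripper_force: 0.0
```

Request:
arm_command(travel=[[0,0,0],[0,0,-0.01],[0,0,-0.03],[0,0,-0.05],[0,0,-0.06],[0,0,-0.07],[0,0,-0.07],[0,0,-0.07]], delta_rot=[[-0.01,-0.04,0],[-0.025,-0.11,0],[-0.044,-0.19,0],[-0.065,-0.27,0],[-0.08,-0.33,0],[-0.09,-0.37,0],[-0.091,-0.378,0],[-0.091,-0.378,0]])

```text
time_s: 14.25
tcp_pos: [0.5253, -0.2639, 0.2002]
eef_rot: [-179.9, -34.6, -13.6]
contact_force: [0.4, -0.1, -0.3]
gripper_width: 0.0525
gripper_force: 0.0
```

```bash
python3 - <<'E'
from h import *
s=r.get_state();print(s['time_s'],s['tcp_pos'],s['eef_rot'],s['joints'],s['contact_force'])
W=snap('wrist','w3.png');print(blobs(W[0],(5,120,90),(22,255,255))[1])
Rm=Ro.from_euler('xyz',s['eef_rot'],degrees=True).as_matrix()
print(Rm.round(3),'cam in tool',Rm.T@(-W[2].T@W[3]-s['tcp_pos']), 'fwd tool',Rm.T@W[2][2])
E
```

```text
14.25 [ 0.52530679 -0.26392946  0.2002347 ] [-179.8808802   -34.59263577  -13.55720217] [-13.08913908  -0.6432472  -55.90063951  44.33456654  -0.20980022
  45.28031168] [ 0.40875606 -0.12027471 -0.27417986]
[(1, [257, 184, 32, 52, 1566], [272.7, 210.4]), (2, [380, 284, 18, 59, 290], [389.2, 312.3]), (3, [154, 288, 9, 24, 89], [157.6, 299.9]), (11, [153, 323, 9, 20, 82], [156.6, 333.9]), (13, [167, 355, 376, 19, 4729], [371.3, 365.3])]
[[ 0.8   -0.233  0.552]
 [-0.193 -0.972 -0.131]
 [ 0.568 -0.002 -0.823]] cam in tool [ 0.08009031 -0.00055654 -0.13979193] fwd tool [-2.92892802e-01  3.25798717e-04  9.56145230e-01]
```

View pics/w3.png

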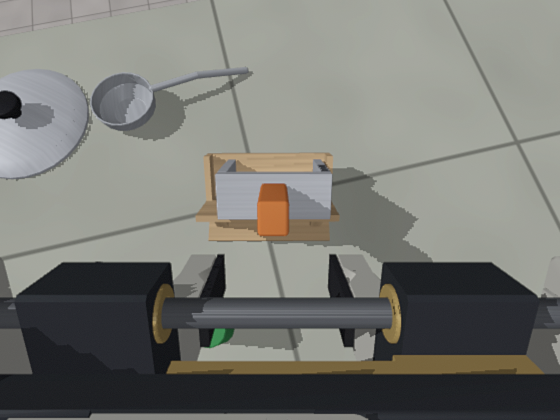

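The wrist view shows the handle end-on at (273,210) and the beam from (217,172) to (330,172). The beam is level in the image, so the yaw matches. Joint 5 is at its limit, so I'll grasp with about half the tilt. The pads close on the handle's sides, so that still works.

Request:
arm_command(travel=[[0,0,0],[0,0,0],[0,0,0],[0,0,0],[0,0,0],[0,0,0],[0,0,0]], delta_rot=[[0.01,0.04,0],[0.02,0.09,0],[0.035,0.14,0],[0.045,0.185,0],[0.045,0.185,0],[0.045,0.185,0],[0.045,0.185,0]])

```text
time_s: 15.18
tcp_pos: [0.5275, -0.2637, 0.202]
eef_rot: [-179.7, -17.7, -13.6]
contact_force: [0.5, 0.0, 0.2]
gripper_width: 0.0524
gripper_force: 0.0
```

```bash
python3 - <<'E'
from h import *
s=r.get_state();print(s['time_s'],s['tcp_pos'],s['eef_rot'],s['joints'])
W=snap('wrist','w4.png')
m,b,l=blobs(W[0],(5,120,90),(22,255,255));i=max((i for i in b if 120<i[1][1]<260),key=lambda i:i[1][4]);print(i)
x,y,w,h,_=i[1]
V=W[0].max(2);cx=int(x+w/2);print(V[y:y+h+1,cx-3].tolist())
for yy in range(y,y+h,6):
    xs=np.where(l[yy]==i[0])[0];print(yy,xs.min(),xs.max())
T=snap('top');_,bt,_=blobs(T[0],(5,120,90),(22,255,255));S=snap('side');_,bs,_=blobs(S[0],(5,120,90),(22,255,255))
print(bt,bs)
sc=[j[2] for j in bs if 250<j[1][1]<330]
if sc: X=tri(ray(W,i[2]),ray(S,sc[0]));print('W+S',X,proj(W,X),proj(S,X))
X=tri(ray(W,i[2]),ray(T,(395.6,191)),ray(S,(324.9,312.1)));print('all',X,proj(W,X),proj(T,X),proj(S,X))
# beam mask edges: gray-blue
a=cv2.resize(W[0][max(0,y-60):y+h+30,cx-100:cx+100],None,fx=4,fy=4,interpolation=cv2.INTER_CUBIC)[:600];print(a.shape,'origin',cx-100,max(0,y-60))
cv2.imwrite('pics/crop4.png',a[:,:,::-1])
E
```

```text
15.175 [ 0.5275145  -0.26369797  0.20201363] [-179.73514949  -17.72801369  -13.59727665] [ -6.36035557   5.40486052 -29.06864426   3.14871362 -37.94110821
  80.62034068]
(1, [257, 140, 35, 67, 2060], [273.9, 173.3])
[154, 155, 155, 155, 156, 156, 156, 157, 156, 157, 157, 158, 157, 158, 158, 158, 158, 158, 158, 158, 157, 158, 158, 157, 158, 157, 158, 158, 158, 158, 158, 157, 166, 181, 195, 197, 194, 192, 190, 190, 190, 190, 190, 190, 190, 190, 189, 190, 190, 189, 189, 189, 189, 190, 189, 189, 189, 189, 189, 189, 189, 189, 189, 189, 190, 171, 151, 165]
140 263 286
146 261 288
152 260 288
158 259 289
164 259 289
170 258 290
176 257 291
182 257 290
188 258 290
194 258 289
200 259 289
206 274 276
[(1, [129, 131, 101, 24, 1218], [164.7, 142.5]), (2, [389, 181, 14, 11, 98], [395.5, 185.9])] [(1, [309, 130, 38, 60, 754], [328.9, 151.9]), (8, [308, 295, 35, 35, 788], [324.9, 312.1])]
W+S [ 0.59262826 -0.27653778  0.11207043] [273.76209296 171.82337811] [324.15041909 312.18603189]
all [ 0.59185158 -0.27716812  0.1131544 ] [274.8405832  172.46238491] [395.33435185 190.48017876] [323.77117304 312.20908067]
(600, 800, 3) origin 174 80
```

View pics/crop4.png

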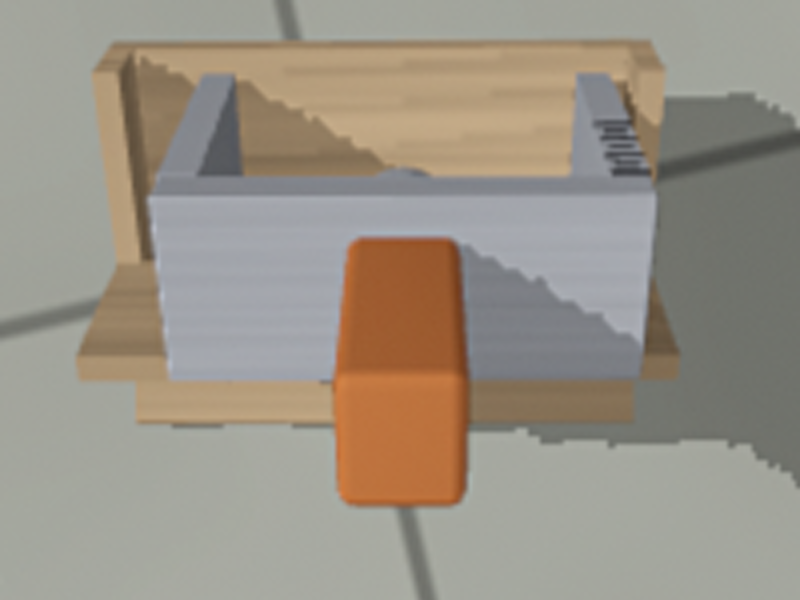

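The crop shows the handle's top face centred at about (402,438), which is full-image (274.5,189.5). The beam edges are level, so the yaw is right to within 1°.

```bash
python3 - <<'E'
from h import *
W=snap('wrist');s=r.get_state()
y=np.radians(-13.6);a=np.array([-np.sin(np.radians(35))*np.cos(y),-np.sin(np.radians(35))*np.sin(y),np.cos(np.radians(35))])
P=onz(W,(274.5,189.5),.1373);G=P-.020*a
print('top',P,'grasp',G,'delta/0.5',(G-s['tcp_pos'])/.5,'a',a)
E
```

```text
top [ 0.57804571 -0.27423215  0.1373    ] grasp [ 0.58919559 -0.27692959  0.12091696] delta/0.5 [ 0.12309792 -0.02554632 -0.1628727 ] a [-0.55749393  0.13487198  0.81915204]
```

Request:
arm_command(travel=[[0.005,-0.001,-0.007],[0.02,-0.004,-0.027],[0.045,-0.01,-0.06],[0.07,-0.015,-0.094],[0.093,-0.02,-0.124],[0.11,-0.024,-0.147],[0.118,-0.025,-0.158],[0.121,-0.026,-0.162],[0.121,-0.026,-0.162],[0.121,-0.026,-0.162]], delta_rot=[[0,0,0],[0,0,0],[0,0,0],[0,0,0],[0,0,0],[0,0,0],[0,0,0],[0,0,0],[0,0,0],[0,0,0]])

```text
time_s: 16.62
tcp_pos: [0.5885, -0.2772, 0.122]
eef_rot: [-179.8, -17.7, -13.6]
contact_force: [0.2, -0.2, -0.1]
gripper_width: 0.0526
gripper_force: 0.0
```

Request:
arm_command(travel=[[0,0,0],[0,0,0],[0,0,0],[0,0,0],[0,0,0],[0,0,0],[0,0,0],[0,0,0]], delta_rot=[[0,0,0],[0,0,0],[0,0,0],[0,0,0],[0,0,0],[0,0,0],[0,0,0],[0,0,0]], grip=0.1, newtons=35)

```text
time_s: 17.62
tcp_pos: [0.5886, -0.2772, 0.1214]
eef_rot: [-179.8, -17.7, -13.6]
contact_force: [0.9, -0.2, -0.4]
gripper_width: 0.0219
gripper_force: 35.0
```

```bash
python3 - <<'E'
from h import *
s=r.get_state();print(s['time_s'],s['tcp_pos'],s['eef_rot'],s['joints'],s['contact_force'],s['moment'])
E
```

```text
17.625 [ 0.58859659 -0.27719775  0.1213555 ] [-179.78619542  -17.70503352  -13.59018192] [ -7.08987477  16.17891361 -27.82917972   3.70087334 -28.42060316
  80.55002081] [ 0.92412013 -0.1512441  -0.38949842] [0.39867908 0.66636766 0.18560945]
```

Request:
arm_command(travel=[[-0.003,0.001,0.005],[-0.011,0.003,0.017],[-0.022,0.006,0.034],[-0.036,0.009,0.055],[-0.053,0.013,0.08],[-0.07,0.017,0.106],[-0.087,0.021,0.13],[-0.1,0.025,0.15],[-0.11,0.027,0.166],[-0.112,0.027,0.18],[-0.112,0.027,0.2],[-0.112,0.027,0.21],[-0.112,0.027,0.21]], delta_rot=[[0,0,0],[0,0,0],[0,0,0],[0,0,0],[0,0,0],[0,0,0],[0,0,0],[0,0,0],[0,0,0],[0,0,0],[0,0,0],[0,0,0],[0,0,0]])

```text
time_s: 19.25
tcp_pos: [0.5328, -0.2637, 0.2267]
eef_rot: [-179.8, -17.7, -13.6]
contact_force: [0.1, -0.2, -3.4]
gripper_width: 0.0215
gripper_force: 35.0
```

```bash
python3 - <<'E'
from h import *
s=r.get_state();print(s['time_s'],s['tcp_pos'],s['eef_rot'],s['joints'],s['contact_force'],s['moment'])
S=snap('side','s5.png')
E
```

```text
19.25 [ 0.53282626 -0.26374638  0.22666262] [-179.78029408  -17.7282817   -13.59770144] [ -6.25322373   4.48753658 -26.49222621   3.04193009 -41.4416938
  80.72048986] [ 0.13057985 -0.19510611 -3.42454642] [ 0.26562328  1.46334272 -0.0020941 ]
```

View pics/s5.png

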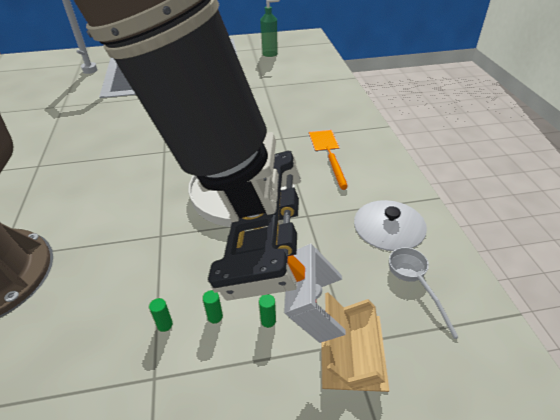

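The side view shows the gauge held by the handle, clear of the stand and still tilted as it was there. Turning it upright.

Request:
arm_command(travel=[[0,0,0.01],[0,0,0.03],[0,0,0.05],[0,0,0.07],[0,0,0.08],[0,0,0.08],[0,0,0.08],[0,0,0.08],[0,0,0.08]], delta_rot=[[0.007,0.03,0],[0.02,0.084,0],[0.038,0.157,0],[0.056,0.23,0],[0.073,0.303,0],[0.085,0.355,0],[0.09,0.373,0],[0.091,0.378,0],[0.091,0.378,0]])

```text
time_s: 20.42
tcp_pos: [0.5324, -0.2637, 0.2665]
eef_rot: [-179.8, 17.2, -13.6]
contact_force: [-0.5, 0.2, -3.1]
gripper_width: 0.022
gripper_force: 35.0
```

Request:
arm_command(travel=[[0,0.02,0],[0,0.07,0],[-0.005,0.15,0],[-0.01,0.24,0],[-0.015,0.34,0],[-0.02,0.44,0],[-0.025,0.54,0],[-0.03,0.63,0],[-0.035,0.7,0],[-0.04,0.76,0],[-0.04,0.8,0],[-0.04,0.817,0],[-0.04,0.817,0],[-0.04,0.817,0]], delta_rot=[[0,0,0],[0,0,0],[0,0,0],[0,0,0],[0,0,0],[0,0,0],[0,0,0],[0,0,0],[0,0,0],[0,0,0],[0,0,0],[0,0,0],[0,0,0],[0,0,0]])

```text
time_s: 22.18
tcp_pos: [0.5125, 0.144, 0.2663]
eef_rot: [-179.8, 17.3, -13.6]
contact_force: [-0.5, -0.4, -4.6]
gripper_width: 0.0215
gripper_force: 35.0
```

```bash
python3 - <<'E'
from h import *
s=r.get_state();print(s['time_s'],s['tcp_pos'],s['eef_rot'],s['joints'],s['contact_force'],s['moment'])
S=snap('side');W=snap('wrist');print(proj(S,s['tcp_pos']),proj(S,[.513,.1447,.082]))
a=S[0][60:220,150:330];b=W[0][200:420,130:430]
o=np.zeros((600,800,3),np.uint8);A=cv2.resize(a,(400,356),interpolation=cv2.INTER_CUBIC);B=cv2.resize(b,(400,293));o[:356,:400]=A;o[:293,400:]=B
cv2.imwrite('pics/c6.png',o[:360,:,::-1])
E
```

```text
22.175 [0.51251663 0.14403395 0.26629873] [-179.84220219   17.29934862  -13.6400132 ] [ 28.26484921  15.89170489  -0.56511918 -11.59656703 -86.56056083
  50.09421403] [-0.53157825 -0.40134757 -4.57255305] [-0.44301774 -1.30926131  0.02138569]
[230.32102373  84.04535347] [239.19910947 164.28110756]
```

View pics/c6.png

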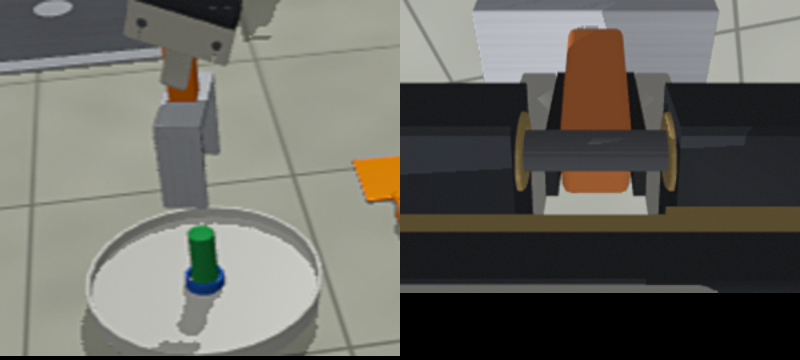

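The side crop shows the gauge's near leg hanging almost vertical above the tray. Its bottom corners are at crop (158,204) and (207,208). The column stands upright in the collar with its top at crop (201,234).

```bash
cat > fit.py <<'E'
from h import *
from scipy.optimize import least_squares
s=r.get_state();S=snap('side');W=snap('wrist')
k=180/400
so=[(150+u*k,60+v*k) for u,v in ((158,204),(207,208),(204,126))]; sm=[(-.02,-.049,0),(.02,-.049,0),(.02,-.049,.082)]
wo=[(184.8,207.5),(368.5,207.5)]; wm=[(.02,.049,.082),(.02,-.049,.082)]
def G(p,m):
    R=Ro.from_euler('xyz',[0,p[1],-13.6],degrees=True).as_matrix()
    return s['tcp_pos']+R@(np.array(m)-[p[0],0,p[2]])
def f(p): return np.r_[[proj(S,G(p,m))-o for m,o in zip(sm,so)],[proj(W,G(p,m))-o for m,o in zip(wm,wo)]].ravel()
q=least_squares(f,[0,0,.122]);print('dx,tilt,zg',q.x,f(q.x).round(1)); print('at p0',f([0,0,.122]).round(1))
print('gauge origin',G(q.x,[0,0,0]), 'foot face',G(q.x,[0,0,.04]))
E
python3 fit.py
```

```text
dx,tilt,zg [6.22468783e-04 8.12127281e-01 1.21526884e-01] [ 0.7  1.2 -1.3  0.  -3.  -0.  -0.3 -0.4  2.3 -0.4]
at p0 [ 1.9  1.6 -0.1  0.2 -2.4  0.1 -0.6 -2.4  2.5 -2.5]
gauge origin [0.51031508 0.14452823 0.14477829] foot face [0.51086613 0.14439491 0.18477427]
```

Request:
arm_command(travel=[[0.003,0.001,-0.01],[0.003,0.001,-0.04],[0.003,0.001,-0.08],[0.003,0.001,-0.12],[0.003,0.001,-0.15],[0.003,0.001,-0.17],[0.003,0.001,-0.18],[0.003,0.001,-0.18]], delta_rot=[[0,0,0],[0,0,0],[0,0,0],[0,0,0],[0,0,0],[0,0,0],[0,0,0],[0,0,0]])

```text
time_s: 23.38
tcp_pos: [0.5141, 0.1453, 0.1763]
eef_rot: [-179.8, 17.3, -13.6]
contact_force: [0.6, 0.8, -3.0]
gripper_width: 0.022
gripper_force: 35.0
```

```bash
python3 - <<'E'
from h import *
s=r.get_state();print(s['time_s'],s['tcp_pos'],s['contact_force'],s['moment'])
S=snap('side');print([i for i in blobs(S[0],(40,70,40),(85,255,255),10)[1] if 90<i[1][1]<250])
a=S[0][100:200,190:290]
cv2.imwrite('pics/c7.png',cv2.resize(a,(600,600),interpolation=cv2.INTER_CUBIC)[:,:,::-1])
E
```

```text
23.375 [0.51407157 0.14531583 0.17628626] [ 0.57778324  0.8293919  -3.041382  ] [-0.3127853  -1.29695545 -0.09407637]
[]
```

Request:
arm_command(travel=[[0,0,-0.006],[0,0,-0.014],[0,0,-0.022],[0,0,-0.03],[0,0,-0.038],[0,0,-0.046],[0,0,-0.054],[0,0,-0.06],[0,0,-0.064],[0,0,-0.064]], delta_rot=[[0,0,0],[0,0,0],[0,0,0],[0,0,0],[0,0,0],[0,0,0],[0,0,0],[0,0,0],[0,0,0],[0,0,0]])

```text
time_s: 24.68
tcp_pos: [0.514, 0.1453, 0.1442]
eef_rot: [-179.8, 17.3, -13.6]
contact_force: [-0.1, 0.8, -2.7]
gripper_width: 0.0221
gripper_force: 35.0
```

Request:
arm_command(travel=[[0,0,-0.002],[0,0,-0.004],[0,0,-0.004],[0,0,-0.004]], delta_rot=[[0,0,0],[0,0,0],[0,0,0],[0,0,0]])

```text
time_s: 25.18
tcp_pos: [0.514, 0.1453, 0.1424]
eef_rot: [-179.8, 17.3, -13.6]
contact_force: [0.0, -0.2, -2.1]
gripper_width: 0.0219
gripper_force: 35.0
```

Request:
arm_command(travel=[[0,0,-0.001],[0,0,-0.002],[0,0,-0.002],[0,0,-0.002]], delta_rot=[[0,0,0],[0,0,0],[0,0,0],[0,0,0]])

```text
time_s: 25.68
tcp_pos: [0.5141, 0.1454, 0.1417]
eef_rot: [-179.8, 17.3, -13.6]
contact_force: [-0.9, 1.1, 4.3]
gripper_width: 0.0217
gripper_force: 35.0
```

Request:
arm_command(travel=[[0,0,-0.001],[0,0,-0.002],[0,0,-0.002],[0,0,-0.002]], delta_rot=[[0,0,0],[0,0,0],[0,0,0],[0,0,0]])

```text
time_s: 26.18
tcp_pos: [0.5142, 0.1454, 0.1417]
eef_rot: [-179.8, 17.3, -13.5]
contact_force: [-1.3, 1.4, 11.1]
gripper_width: 0.0217
gripper_force: 35.0
```

Request:
arm_command(travel=[[0,0,0.001],[0,0,0.002],[0,0,0.002]], delta_rot=[[0,0,0],[0,0,0],[0,0,0]], newtons=5)

```text
time_s: 26.55
tcp_pos: [0.5144, 0.1455, 0.1416]
eef_rot: [-179.8, 17.3, -13.6]
contact_force: [0.2, 1.5, 4.9]
gripper_width: 0.0221
gripper_force: 5.0
```

Request:
arm_command(travel=[[0,0,0],[0,0,0],[0,0,0],[0,0,0]], delta_rot=[[0,0,0],[0,0,0],[0,0,0],[0,0,0]], grip=0.6)

```text
time_s: 27.05
tcp_pos: [0.5139, 0.1452, 0.1412]
eef_rot: [-179.8, 17.3, -13.6]
contact_force: [0.4, -0.2, 0.4]
gripper_width: 0.0515
gripper_force: 0.0
```

Request:
arm_command(travel=[[0.006,-0.001,0.02],[0.018,-0.004,0.06],[0.036,-0.009,0.12],[0.057,-0.014,0.19],[0.078,-0.019,0.26],[0.096,-0.023,0.32],[0.106,-0.026,0.35],[0.106,-0.026,0.35]], delta_rot=[[0,0,0],[0,0,0],[0,0,0],[0,0,0],[0,0,0],[0,0,0],[0,0,0],[0,0,0]])

```text
time_s: 28.05
tcp_pos: [0.5674, 0.1323, 0.3169]
eef_rot: [-179.8, 17.2, -13.6]
contact_force: [-0.9, -0.4, 0.4]
gripper_width: 0.052
gripper_force: 0.0
```

```bash
python3 - <<'E'
from h import *
s=r.get_state();print(s['time_s'],s['tcp_pos'])
S=snap('side');W=snap('wrist')
for n,c in (('S',S),('W',W)):
    for X in ([.513,.1447,.02],[.513,.1447,.082],[.513,.1447,.162]): print(n,proj(c,X).round(1))
a=cv2.resize(S[0][110:230,180:300],(400,400),interpolation=cv2.INTER_CUBIC);b=cv2.resize(W[0],(533,400))[:,67:467]
cv2.imwrite('pics/c8.png',np.hstack([a,b])[:,:,::-1])
E
```

```text
28.05 [0.56738721 0.13228587 0.31693662]
S [241.6 186.5]
S [239.2 164.3]
S [235.8 132.3]
W [277.9 144.7]
W [277.9 166.8]
W [278.1 206. ]
```

View pics/c8.png

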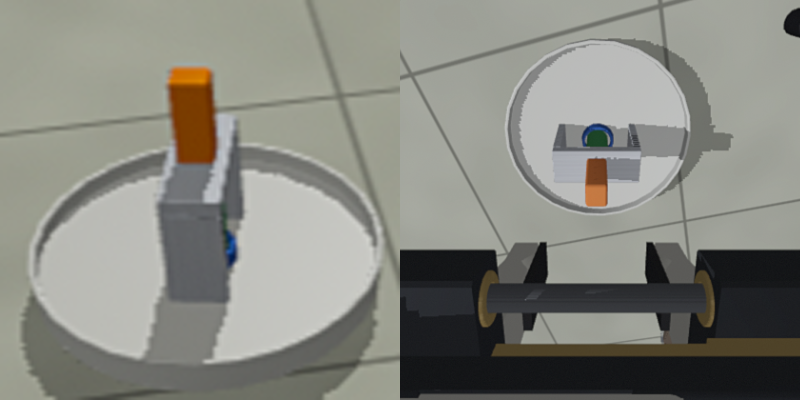

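The last crop shows the gauge upright on its legs in the tray, with the column and collar between them and the handle at crop (596,198) in the wrist half. A quick numeric check of the centring follows.

```bash
python3 - <<'E'
from h import *
W=snap('wrist')
m,b,l=blobs(W[0],(5,120,90),(22,255,255));i=max((i for i in b if i[1][1]<215),key=lambda i:i[1][4]);x,y,w,h,_=i[1];print(i)
V=W[0].max(2);print(V[y:y+h,x+w//2].tolist())
m,b,l=blobs(W[0],(100,80,30),(130,255,255),20);print(b)
pts=np.vstack([np.argwhere(l==j[0])[:,::-1] for j in b if j[1][1]<215]);print(pts.min(0),pts.max(0))
# collar outer circle: back-project at z=.032 and fit on convex hull's far part
P=np.array([onz(W,p,.032)[:2] for p in cv2.convexHull(pts.astype(np.int32))[:,0]])
from scipy.optimize import least_squares
far=P[P[:,0]>np.percentile(P[:,0],20)]
q=least_squares(lambda c:np.hypot(*(far-c).T)-.0213,far.mean(0),loss='soft_l1',f_scale=.001);print('collar',q.x,q.cost)
g=[j for j in blobs(W[0],(40,70,40),(85,255,255),20)[1] if j[1][1]<215];print('column',g)
E
```

```text
(2, [265, 167, 23, 49, 1068], [276.0, 191.5])
[109, 111, 109, 110, 113, 113, 113, 112, 108, 113, 114, 114, 114, 114, 113, 115, 114, 115, 115, 115, 109, 112, 115, 114, 114, 113, 134, 162, 177, 188, 196, 196, 196, 196, 197, 196, 196, 196, 196, 196, 196, 196, 196, 196, 196, 196, 196, 196, 194]
[(1, [261, 130, 33, 24, 286], [277.4, 138.6])]
[261 130] [293 153]
collar [0.51574795 0.14410012] 1.002617675368983e-06
column [(1, [557, 66, 3, 13, 26], [558.3, 72.4]), (2, [522, 135, 38, 39, 946], [542.9, 151.8]), (3, [266, 137, 23, 17, 335], [276.9, 145.7]), (4, [512, 190, 47, 39, 1000], [535.0, 209.1])]
```

```bash
python3 -c "
from plant import close_job
print(close_job())"
```

```text
the job is handed in; nothing more can be done
None
```

The green column is standing in the blue collar, the gauge is standing upright over it about 1–2 mm off centre by my measurement, and the job is handed in at about 28 s (no verdict returned; I inferred the foot's seating from the force readings).

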